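Set a hand mill's burrs by feel and refit its crank

TASK

Set the hand mill for the next batch of grog: turn the knurled ring on its top clockwise (seen from above) until you feel the burrs touch, without jamming them together hard, then back it off three clicks. After that fit the crank gently, fully down on the mill's square shaft, and let go of it; leave the dish and everything else standing where it is.

Things in the scene. Friction and masses are not known exactly. Their poses are not given: they have to be found in the camera images.
- mill: Grey cast hand mill on a fixed wooden board (250 x 150 x 15 mm, from 145 mm in front of the origin to 105 mm behind). Origin: on the mill's upright axis at table height; z up, x from the outlet chute (front) to the feed hopper (behind). Burr chamber 72 mm across up to 83 mm above the table, then a 36 mm neck from 96 to 112 mm, on it the adjusting ring.
- hopper (a point): Centre of the feed hopper's mouth, 96 mm above the table, 88 mm behind the mill's axis; mouth 78 mm across. Belongs to the mill.
- ring_centre (a point): Fixed point of the mill on its axis, 122 mm above the table, at mid height of the adjusting ring: bare steel, finely ribbed all round, unmarked, 52 mm over the ribs, 20 mm tall (112 to 132 mm above the table). It turns about this upright axis; clockwise from above brings the burrs together. It stands 2 to 5 clicks open at the start, which is not known.
- ring_top (a point): Centre of the ring's top face, 132 mm above the table (fixed to the mill). The ring has a notch every 20 degrees; a click takes about 0.15 N m, and let go it settles in the nearest notch. One notch lies where the burrs touch; past it the torque jumps to 0.35 N m within 0.05 rad, then climbs on; 0.25 rad past it (0.6 N m) is jammed. Opens to 8 clicks at most.
- burr (a joint): Gap between the burrs inside the mill, in m: 0 = touching, positive = open, negative = pressed together. One click of the ring is 0.01 mm, so this reading (noise about 0.3 mm) is too coarse to set the mill by.
- seat (a point): Point on the mill's axis 138 mm above the table: the top of the dark 22 mm collar on which the crank's underside rests when it is fully down.
- shaft_tip (a point): Tip of the square drive shaft, on the mill's axis 174 mm above the table. The shaft is 10 x 10 mm from 138 to 166 mm, then tapers round to 5 mm at the tip; its x and y axes are square to the flats. It turns stiffly (0.12 N m), its start angle is not known beforehand.
- crank: Loose dark steel crank, about 0.16 kg, lying flat right of the mill. Square hub 26 x 26 x 34 mm with an upright 12 mm square through hole; from its foot a bar 20 mm wide, 8 mm thick runs along +x to an upright wooden knob (25 mm across, top at 57 mm) 102.5 mm away. Origin: centre of the hub's underside; z up; hole flats along x, y. Fits the shaft any quarter turn, 1 mm play each side.
- crank_hub (a point): Point on the crank's hole axis 22 mm above the hub's underside: the height at which to grip the hub (across y, clear of the bar). Once on the shaft the crank sags a few degrees in its play.
- dish: Amber saucer, 90 mm across, 12 mm tall, standing on the mill's board under the outlet chute. Origin: centre of its underside.
- clay_a: Bystander: small dark clay block, 33 x 27 x 30 mm. Origin: centre of underside.
- clay_b: Bystander: second dark clay block, 34 x 28 x 30 mm. Origin: centre of underside.
- lump: Bystander: rounded dark clay lump, 47 x 51 x 40 mm. Origin: centre of underside.
- cutter: Bystander: grey round cutter ring, 58 mm across, 28 mm tall. Origin: centre of underside.
- loop_tool: Bystander: short wooden loop tool, 76 x 16 x 10 mm, lying flat. Origin: centre of underside.

How it is judged (in metres and radians):
On the way, in this order (a step that is already met when the one before it is completed fails the run):
1. the ring is turned in until the burrs touch (gap under 0.002 mm, a fifth of a click) (value of joint burr below 1.8e-06 m), for 0.1 s.
2. the ring is backed off to the third click (2.5 to 3.5 clicks from touching) (value of joint burr between 2.5e-05 and 3.5e-05 m), for 0.2 s.
3. the crank is fully down on the shaft (horizontal distance between crank and seat below 0.004 m and z of crank in the frame of seat below 0.003 m and angle between crank's own z axis and vertical below 0.15 rad), for 0.2 s.
At the end, for the whole second after the job is handed in: The ring stands three clicks open from where the burrs touch (gap 0.025 to 0.035 mm, that is 2.5 to 3.5 clicks of 20 degrees); the crank sits fully down on the square shaft (underside within 3 mm of the collar, within 4 mm of the axis, level within 0.15 rad), at rest and released (all of step 2 and all of step 3 and linear speed of crank below 0.02 m/s).
It fails at once if the burrs are jammed together hard (ring turned more than 0.25 rad past touching, about 0.6 N m) (value of joint burr below -7.2e-06 m).
It fails at once if the crank is forced onto the mill (over 40 N) (contact force between crank and mill above 40 N).
It fails at once if the dish or a bystander is moved more than 15 mm (distance of any of dish, clay_a, clay_b, lump, cutter, loop_tool from where it was at the start of the episode above 0.015 m).
It also fails if it takes over 72 s, if anything falls off the work surface, if the arm or the gripper's body presses on something with over 40 N, if the wrist force passes 120 N, or if a joint passes its speed limit or range.

ROBOT

A 7-joint arm with a two-finger parallel gripper is mounted at the origin on the work surface; the furniture and walls round the work are solid. World frame = base frame: x ahead of the robot, y to its left, z up, the work surface at z = 0. Lengths are in m, angles in degrees, forces in N, time in s.
With the tool pointing down it reaches from about 0.4 to 0.85 m from the base axis. Payload 4.5 kg.
Tool frame: the origin (TCP) lies midway between the tips of the shut fingers; the grasp point (between the pads) lies 19 mm behind it; z points along the fingers, y is the line along which they close (so a half turn about z gives the same grasp; the last joint's range is limited). The gripper opens to 88 mm and grips with 3 to 60 N. Pads are 18 mm wide; open, the fingers measure 123 mm over their backs; the gripper's body (75 mm by 187 mm) begins 45 mm behind the grasp point.
Start: joints at [-67.449, 39.483, -11.15, 89.685, 9.013, 51.709, -12.324], TCP at [0.22, 0.585, 0.239] pointing down, gripper open.
Joint ranges: [-172.22, 172.22], [-26.19, 119.32], [-84.43, 86.54], [7.71, 146.69], [-57.33, 237.33], [2.42, 119.75], [-152.13, 152.13]. Speed limits (degrees/s): [147.25, 147.25, 180, 180, 180, 180, 180].

INTERFACE

Orientations are given as [roll, pitch, yaw] about the fixed x, y, z axes, in that order (R = Rz(yaw) Ry(pitch) Rx(roll)).
In Python, from rig import * gives the robot as it stands.
- The arm moves only by the shell command python3 -m inch 'ROWS' [FORCE]. ROWS is JSON, a list of rows, each a list of 7 numbers: the shift along the tool's x, y, z in cm, then the turn, a rotation vector about the tool's x, y, z in degrees, then the finger opening in cm, from 0 to 8.81. A call has 1 to 12 rows; each row shifts and turns the commanded pose from where the row before left it, along the tool's axes as they then stand; what a row does not reach is not made up. A row lasts 1/12 s, in which the tool goes at most 41.7 mm and 7.16 degrees, less where a joint would pass 70% of its speed; a pose out of reach is approached as far as the arm can. A call is refused whole if a number of a shift passes 4.17 or a number of a turn 7.16, either way. A call with a gripper value outside its range is refused whole. The fingers move at their own pace and stop on an object; FORCE is the grip in N (left out, the last holds). Time passes only in rows, so rows that do not move let the fingers close. It gives the time, the measured TCP pose, the force, the opening and the grip force at its end, in the units of the state.
- observe(): the state, without advancing time (a new reading comes with each control period).
- get_image(name): name is "scene" or "top" or "wrist"; returns a dict with "img" (420x560x3 uint8, red, green, blue), "vfov" (degrees; the focal length in pixels is half the picture's height over the tangent of half this angle, whatever the lens; pixels are square), "cx", "cy" (the principal point, pixels), "world_to_cam" (4x4, takes a point from world to camera coordinates). Camera axes: x right, y down, z forward; pixel columns grow to the right and rows downward; lengths in m; the calibration is good to about 2 mm. A picture is of the moment at which its call begins. There is no depth.
- sign_off(): hands the job in; it is judged then, once.
The state is a dict: "clock": time; "qpos": joint angles; "dq": joint speeds; "effort": joint torques, N m; "tcp_pos": TCP position; "eef_rot": TCP orientation; "contact_force": force on the tool from outside, world axes, zero at the start; "moment": the same for the moment, N m; "opening": finger opening in m; "finger_force": force on a finger pad.
Only numpy, scipy, OpenCV 4.12 (cv2) and the standard library are available. Lean on these libraries where they do the work, as an engineer would, in place of code of your own. Each camera call takes 0.05 s, during which the arm holds its last target. There are 200 camera calls.

## Working session

There is one attempt and no reset: what is moved stays moved. The work goes in short steps, Python scripts to look and compute and a shell command to move; the robot and the scene stay as the last step left them, time stands still between calls to the robot, and variables do not carry over. Pictures are saved under pics/ and viewed, at most 10 in all, crops included, and the job is handed in when it is done.

```bash
ls; mkdir -p pics; cat > h.py <<'E'
from rig import *
import numpy as np, cv2
from scipy.spatial.transform import Rotation as R
def snap(n,f,crop=None,scale=1):
    d=get_image(n); im=d["img"]
    if crop: x0,y0,x1,y1=crop; im=im[y0:y1,x0:x1]
    im=cv2.resize(im,None,fx=scale,fy=scale,interpolation=cv2.INTER_CUBIC)
    cv2.imwrite("pics/"+f,im[:,:,::-1]); return d
def ray(d,u,v):
    f=d["img"].shape[0]/2/np.tan(np.radians(d["vfov"])/2)
    M=np.array(d["world_to_cam"]); r=M[:3,:3].T@np.array([(u-d["cx"])/f,(v-d["cy"])/f,1]); c=-M[:3,:3].T@M[:3,3]
    return c,r
def atz(d,u,v,z):
    c,r=ray(d,u,v); return c+r*(z-c[2])/r[2]
def proj(d,p):
    f=d["img"].shape[0]/2/np.tan(np.radians(d["vfov"])/2)
    M=np.array(d["world_to_cam"]); q=M[:3,:3]@np.array(p)+M[:3,3]; return np.array([d["cx"]+f*q[0]/q[2],d["cy"]+f*q[1]/q[2]])
def togo(p):
    "world target point -> shift in tool axes, cm"
    s=observe(); T=R.from_euler("xyz",s["eef_rot"],degrees=True); return T.inv().apply(np.array(p)-s["tcp_pos"])*100
E
python3 - <<'E'
from h import *
import pickle
t=snap("top","top.png"); s=snap("scene","scene.png")
pickle.dump((t,s),open("d.pkl","wb"))
for d in (t,s): print(d["vfov"],d["cx"],d["cy"],np.round(d["world_to_cam"],3).tolist())
print(observe())
E
```

```text
pics
54.046826793070345 279.0040073177969 216.96447492984169 [[-0.112, -0.994, 0.004, 0.062], [-0.97, 0.109, -0.216, 0.625], [0.214, -0.028, -0.976, 0.965], [0.0, 0.0, 0.0, 1.0]]
57.24673476221744 276.4336956337923 208.89403555959842 [[0.901, -0.434, 0.022, -0.531], [-0.279, -0.616, -0.736, 0.256], [0.333, 0.657, -0.676, 0.835], [0.0, 0.0, 0.0, 1.0]]
{'clock': 0.1, 'qpos': array([-67.44700915,  39.52753075, -11.14587196,  89.73636777,
         9.0111971 ,  51.70937828, -12.32660307]), 'dq': array([ 0.03197117, -0.13485941,  0.02990425, -0.13303085, -0.0323603 ,
        0.02499288, -0.01197633]), 'effort': array([-3.55462238e-03, -5.28499925e+01, -1.27142172e+00, -1.53838116e+01,
       -5.25100005e-02,  1.95938010e-03,  3.98800489e-05]), 'tcp_pos': array([0.21990417, 0.58445351, 0.2380116 ]), 'eef_rot': array([-1.79908543e+02,  5.12235467e-03,  1.59385033e+02]), 'contact_force': array([ 0.03332689,  0.6501327 , -0.33454072]), 'moment': array([0.03470038, 0.01198095, 0.05254727]), 'finger_force': 0.0, 'opening': 0.08827529585004934}
```

View pics/top.png

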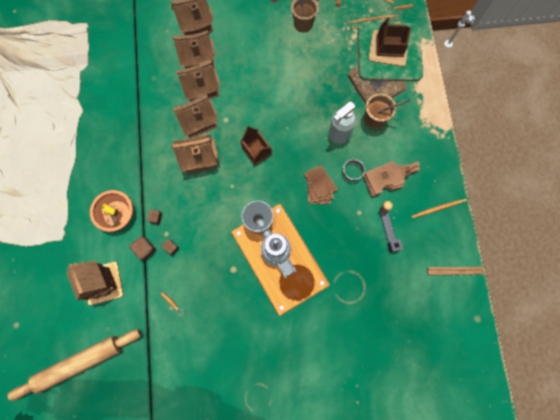

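View pics/scene.png

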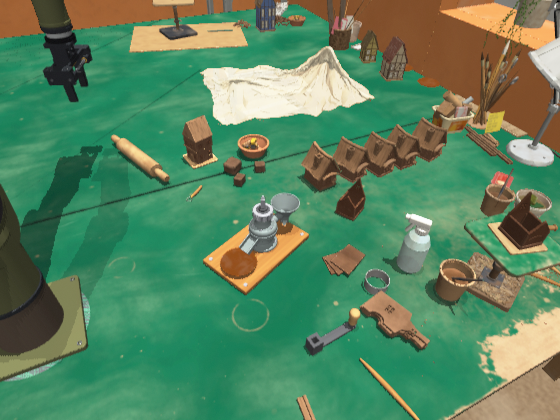

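The top view shows the mill ring near (276,247), the hopper at (257,217), the dish at (297,283), the crank hub at (395,245) and the knob at (387,206). The scene view shows the mill at (262,225) and the crank hub at (315,343). I'll enlarge both.

```bash
python3 - <<'E'
from h import *
import pickle
t,s=pickle.load(open("d.pkl","rb"))
def c(d,x0,y0,w,h,k): return cv2.resize(d["img"][y0:y0+h,x0:x0+w],None,fx=k,fy=k,interpolation=cv2.INTER_CUBIC)
a=c(t,225,190,100,130,4); b=c(t,365,190,50,75,7)[:520]
im=np.zeros((525,760,3),np.uint8); im[:520,:400]=a; im[:520,405:755]=b
cv2.imwrite("pics/crop.png",im[:,:,::-1])
print("mill seat-ish",atz(t,276,244,.132),"hopper",atz(t,257.5,217,.096),"hub",atz(t,395,245,.034),"knob",atz(t,387.5,206,.057),"dish",atz(t,297,283,.02))
for n,p in (("hub",(315,343,.034)),("knob",(354,316,.057)),("ring",(262,212,.132))): print(n,atz(s,*p))
for q in [(236,233),(281,206),(327,286),(281,314)]: print(atz(t,*q,.015))
E
```

```text
mill seat-ish [0.55081949 0.00747231 0.132     ] hopper [0.62747331 0.04445573 0.096     ] hub [ 0.52919308 -0.29627354  0.034     ] knob [ 0.62787528 -0.28761188  0.057     ] dish [ 0.46258917 -0.03601953  0.02      ]
hub [ 0.52786527 -0.30847939  0.034     ]
knob [ 0.62453367 -0.30024487  0.057     ]
ring [ 0.54686704 -0.00238135  0.132     ]
[0.60931496 0.10669305 0.015     ]
[ 0.66856202 -0.0186746   0.015     ]
[ 0.44677004 -0.11136518  0.015     ]
[0.39093165 0.01302436 0.015     ]
```

View pics/crop.png

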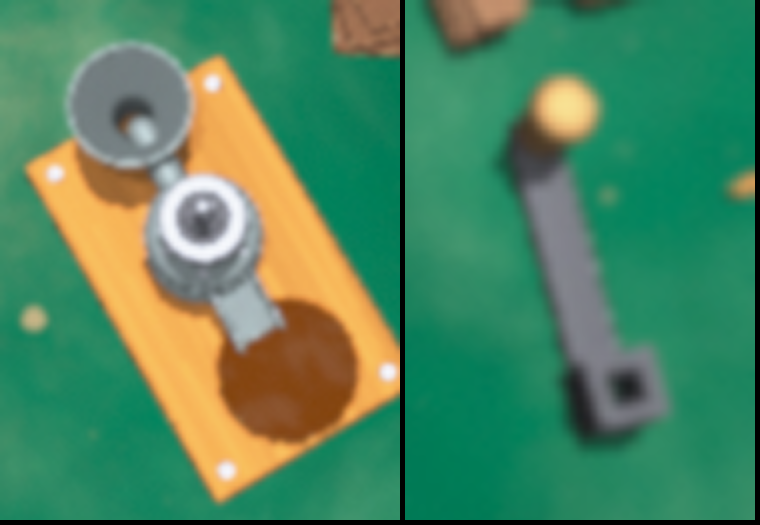

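Both views put the mill at about (0.550, 0.005) and the crank hub at about (0.528, -0.303) with yaw near 5°. The 85 mm from hopper to axis agrees with the given 88 mm. Next I move above the mill.

```bash
python3 -m inch '[[-3.2,-2.65,0,0,0,0,8.8],[-3.2,-2.65,0,0,0,0,8.8],[-3.2,-2.65,0,0,0,0,8.8],[-3.2,-2.65,0,0,0,0,8.8],[-3.2,-2.65,0,0,0,0,8.8],[-3.2,-2.65,0,0,0,0,8.8],[-3.2,-2.65,0,0,0,0,8.8],[-3.2,-2.65,0,0,0,0,8.8],[-3.2,-2.65,0,0,0,0,8.8],[-3.2,-2.65,0,0,0,0,8.8],[-3.2,-2.65,0,0,0,0,8.8],[-3.2,-2.65,0,0,0,0,8.8]]' 25
python3 -m inch '[[-3.2,-2.65,0,0,0,0,8.8],[-3.2,-2.65,0,0,0,0,8.8],[-3.2,-2.65,0,0,0,0,8.8],[-3.2,-2.65,0,0,0,0,8.8],[0,0,0,0,0,-7,8.8],[0,0,0,0,0,-7,8.8],[0,0,0,0,0,-7,8.8],[0,0,0,0,0,-7,8.8],[0,0,0,0,0,-7,8.8],[0,0,0,0,0,0,8.8]]'
python3 - <<'E'
from h import *
d=snap("wrist","w1.png"); s=observe(); print(s["qpos"],s["tcp_pos"],s["eef_rot"],togo([.55,.006,.2]))
print(proj(d,[.55,.006,.132]),proj(d,[.55,.006,.174]),d["vfov"],np.round(d["world_to_cam"],3).tolist())
E
```

```text
clock: 1.1
tcp_pos: [0.468, 0.1501, 0.2386]
eef_rot: [-180.0, -0.0, 159.4]
contact_force: [0.2, 0.7, -1.6]
opening: 0.0879
finger_force: 0.0
clock: 1.93
tcp_pos: [0.5497, 0.0076, 0.2383]
eef_rot: [180.0, -0.0, -165.5]
contact_force: [0.1, -0.4, 0.6]
opening: 0.0879
finger_force: 0.0
[ 10.14986954  35.34205593 -25.98575256 102.3441087   20.21618136
  47.00709489  78.59178743] [0.54969682 0.00768798 0.23832653] [ 1.79956981e+02 -4.32773685e-02 -1.65767328e+02] [ 0.00921859 -0.173948    3.83253163]
[281.95046596 204.08827256] [281.9008199  219.62699124] 71.59980739773764 [[-0.251, 0.968, 0.0, 0.132], [0.927, 0.24, 0.289, -0.551], [0.28, 0.073, -0.957, 0.234], [0.0, 0.0, 0.0, 1.0]]
```

View pics/w1.png

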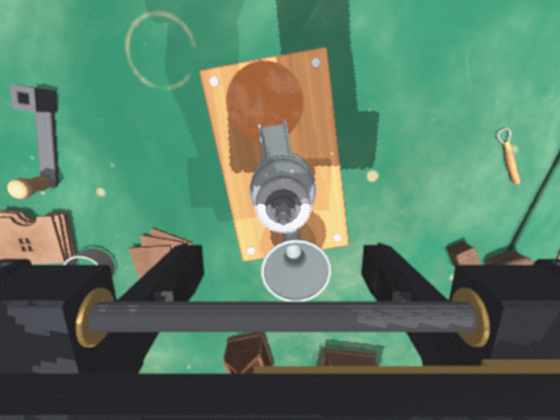

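The wrist view shows the ring top centred near (284,205), where it was predicted at (282,204). The crank is at left, with its hub at (24,97). I zoom in for the exact centre and the shaft flats.

```bash
python3 - <<'E'
from h import *
d=snap("wrist","w2.png",(240,160,330,245),6.5)
for p in [(282,204),(284,205)]: print(atz(d,*p,.132))
E
```

```text
[0.54995216 0.00615454 0.132     ]
[0.55041889 0.00812923 0.132     ]
```

View pics/w2.png

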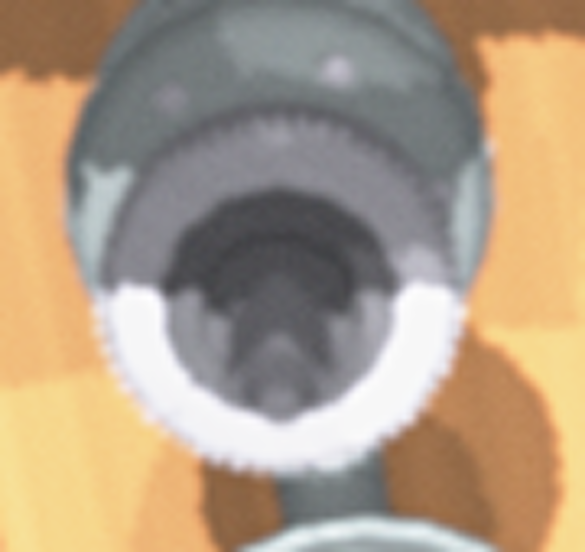

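The ring spans u 97–463 and v 110–472 in the crop, so its centre is pixel (283.1,204.7), about (0.550, 0.007). That is directly under the TCP. I descend and close on it.

```bash
python3 -m inch '[[0,-0.05,3,0,0,0,8.8],[0,0,3,0,0,0,8.8],[0,0,3,0,0,0,8.8],[0,0,2,0,0,0,8.8],[0,0,1.3,0,0,0,8.8],[0,0,0,0,0,0,8.8],[0,0,0,0,0,0,5.5],[0,0,0,0,0,0,5],[0,0,0,0,0,0,4.5],[0,0,0,0,0,0,4.5],[0,0,0,0,0,0,4.5],[0,0,0,0,0,0,4.5]]' 25
python3 -c "
from h import *
s=observe();print(s['moment'],s['tcp_pos'],s['contact_force'],s['qpos'][6])"
```

```text
clock: 3.03
tcp_pos: [0.5504, 0.0077, 0.1163]
eef_rot: [180.0, 0.1, -165.6]
contact_force: [-2.1, 10.9, 3.4]
opening: 0.0502
finger_force: 5.7
[2.36928919 0.49962259 0.03596775] [0.55038252 0.00766824 0.11627378] [-2.09765216 10.94297996  3.38234676] 72.25789669360339
```

```bash
python3 -m inch '[[0,0.1,0,0,0,0,4.0],[0,0,0,0,0,0,4.0],[0,0,0,0,0,0,4.0]]' 25
python3 -c "
from h import *
s=observe();print(s['moment'],s['tcp_pos'],s['contact_force'],s['qpos'][6])"
```

```text
clock: 3.28
tcp_pos: [0.5503, 0.0081, 0.1163]
eef_rot: [-180.0, 0.1, -165.7]
contact_force: [-0.5, -1.1, 5.3]
opening: 0.0492
finger_force: 25.0
[-0.07664118  0.07469956 -0.1732407 ] [0.55034135 0.00805394 0.11625172] [-0.46133599 -1.10139277  5.29935716] 72.15011517243587
```

```bash
cat > m.py <<'E'
from h import *
s=observe(); print("Mz %.3f yaw %.1f F %s tcp %s q7 %.0f op %.4f ff %.1f clk %.2f"%(s["moment"][2],s["eef_rot"][2],np.round(s["contact_force"],1),np.round(s["tcp_pos"],4),s["qpos"][6],s["opening"],s["finger_force"],s["clock"]))
E
python3 -m inch '[[0,0,0,0,0,3,4.0],[0,0,0,0,0,2,4.0],[0,0,0,0,0,0,4.0]]'>/dev/null; python3 m.py
python3 -m inch '[[0,0,0,0,0,3,4.0],[0,0,0,0,0,2,4.0],[0,0,0,0,0,0,4.0]]'>/dev/null; python3 m.py
python3 -m inch '[[0,0,0,0,0,3,4.0],[0,0,0,0,0,2,4.0],[0,0,0,0,0,0,4.0]]'>/dev/null; python3 m.py
python3 -m inch '[[0,0,0,0,0,3,4.0],[0,0,0,0,0,2,4.0],[0,0,0,0,0,0,4.0]]'>/dev/null; python3 m.py
python3 -m inch '[[0,0,0,0,0,3,4.0],[0,0,0,0,0,2,4.0],[0,0,0,0,0,0,4.0]]'>/dev/null; python3 m.py
python3 -m inch '[[0,0,0,0,0,3,4.0],[0,0,0,0,0,2,4.0],[0,0,0,0,0,0,4.0]]'>/dev/null; python3 m.py
```

```text
Mz 0.085 yaw -170.7 F [ 0.1 -1.8  5.5] tcp [0.5503 0.0082 0.1162] q7 69 op 0.0494 ff 25.0 clk 3.53
Mz -0.054 yaw -175.7 F [-0.4 -0.5  4.9] tcp [0.5503 0.0082 0.1163] q7 65 op 0.0493 ff 25.0 clk 3.78
Mz -0.132 yaw 179.3 F [ 0.1 -0.3  5.5] tcp [0.5503 0.0083 0.1162] q7 62 op 0.0494 ff 25.0 clk 4.03
Mz -0.166 yaw 174.3 F [-0.4 -0.8  5.3] tcp [0.5503 0.0083 0.1163] q7 59 op 0.0493 ff 25.0 clk 4.28
Mz 0.077 yaw 169.3 F [-0.1 -0.8  5.1] tcp [0.5503 0.0085 0.1163] q7 55 op 0.0493 ff 25.0 clk 4.53
Mz 0.007 yaw 164.3 F [-0.9 -0.3  5.2] tcp [0.5503 0.0085 0.1162] q7 52 op 0.0492 ff 25.0 clk 4.78
```

```bash

python3 -m inch '[[0,0,0,0,0,3,4.0],[0,0,0,0,0,2,4.0],[0,0,0,0,0,0,4.0]]'>/dev/null; python3 m.py
python3 -m inch '[[0,0,0,0,0,3,4.0],[0,0,0,0,0,2,4.0],[0,0,0,0,0,0,4.0]]'>/dev/null; python3 m.py
python3 -m inch '[[0,0,0,0,0,2,4.0],[0,0,0,0,0,0,4.0]]'>/dev/null; python3 m.py
python3 -m inch '[[0,0,0,0,0,2,4.0],[0,0,0,0,0,0,4.0]]'>/dev/null; python3 m.py
```

```text
Mz -0.133 yaw 159.3 F [0.1 0.5 6. ] tcp [0.5504 0.0085 0.1163] q7 49 op 0.0493 ff 25.0 clk 5.03
Mz -0.097 yaw 154.3 F [-0.5  1.2  5.7] tcp [0.5504 0.0086 0.1162] q7 45 op 0.0492 ff 25.0 clk 5.28
Mz -0.111 yaw 152.3 F [0.1 0.3 6.5] tcp [0.5504 0.0086 0.1162] q7 44 op 0.0492 ff 25.0 clk 5.45
Mz 0.171 yaw 150.4 F [ 0.3 -0.1  5.1] tcp [0.5504 0.0087 0.1163] q7 43 op 0.0493 ff 25.0 clk 5.62
```

```bash

python3 -m inch '[[0,0,0,0,0,0,4.0]]'>/dev/null; python3 m.py
python3 -m inch '[[0,0,0,0,0,1.5,4.0],[0,0,0,0,0,0,4.0]]'>/dev/null; python3 m.py
python3 -m inch '[[0,0,0,0,0,0,4.0]]'>/dev/null; python3 m.py
```

```text
Mz 0.176 yaw 150.5 F [-0.2 -0.7  4.3] tcp [0.5504 0.0086 0.1162] q7 43 op 0.0493 ff 25.0 clk 5.70
Mz 0.332 yaw 149.0 F [0.7 0.  5.7] tcp [0.5504 0.0087 0.1162] q7 42 op 0.0496 ff 25.0 clk 5.87
Mz 0.354 yaw 149.0 F [0.3 0.4 5.4] tcp [0.5504 0.0087 0.1163] q7 42 op 0.0492 ff 25.0 clk 5.95
```

Touch: Mz is 0.35 N m at yaw 149.0, twice the torque of a click, so the touching notch is at about yaw 152. Three clicks back is yaw about -148, a turn of -63°.

```bash

python3 -m inch '[[0,0,0,0,0,-4,4.0],[0,0,0,0,0,-4,4.0],[0,0,0,0,0,-4,4.0],[0,0,0,0,0,-4,4.0],[0,0,0,0,0,-4,4.0],[0,0,0,0,0,-3,4.0],[0,0,0,0,0,0,4]]'>/dev/null; python3 m.py
python3 -m inch '[[0,0,0,0,0,-4,4.0],[0,0,0,0,0,-4,4.0],[0,0,0,0,0,-4,4.0],[0,0,0,0,0,-4,4.0],[0,0,0,0,0,-4,4.0],[0,0,0,0,0,0,4]]'>/dev/null; python3 m.py
python3 -m inch '[[0,0,0,0,0,-5,4.0],[0,0,0,0,0,0,4]]'>/dev/null; python3 m.py
python3 -m inch '[[0,0,0,0,0,-5,4.0],[0,0,0,0,0,0,4]]'>/dev/null; python3 m.py
python3 -m inch '[[0,0,0,0,0,-5,4.0],[0,0,0,0,0,0,4]]'>/dev/null; python3 m.py
python3 -m inch '[[0,0,0,0,0,-5,4.0],[0,0,0,0,0,0,4],[0,0,0,0,0,0,4],[0,0,0,0,0,0,4]]'>/dev/null; python3 m.py
```

```text
Mz -0.054 yaw 172.0 F [ 0.1 -0.1  6.1] tcp [0.5503 0.0084 0.1162] q7 57 op 0.0490 ff 25.0 clk 6.53
Mz 0.006 yaw -168.0 F [-0.4 -1.5  6.3] tcp [0.5503 0.0081 0.1162] q7 70 op 0.0492 ff 25.0 clk 7.03
Mz -0.059 yaw -162.9 F [-0.3 -1.   6.4] tcp [0.5503 0.008  0.1162] q7 74 op 0.0493 ff 25.0 clk 7.20
Mz -0.022 yaw -157.9 F [ 0.1 -1.6  6.7] tcp [0.5504 0.008  0.1163] q7 77 op 0.0494 ff 25.0 clk 7.37
Mz 0.152 yaw -152.9 F [-0.7 -0.4  5.5] tcp [0.5504 0.008  0.1163] q7 81 op 0.0496 ff 25.0 clk 7.53
Mz 0.016 yaw -148.1 F [-0.6 -1.5  4.8] tcp [0.5504 0.0079 0.1162] q7 84 op 0.0495 ff 25.0 clk 7.87
```

The torque is zero at yaw 172, -168 and -148, so the ring is in the third notch. Release it, rise and look at the shaft.

```bash

python3 -m inch '[[0,0,0,0,0,0,6.5],[0,0,0,0,0,0,8.8],[0,0,0,0,0,0,8.8],[0,0,0,0,0,0,8.8],[0,0,-2,0,0,0,8.8],[0,0,-4,0,0,0,8.8],[0,0,-4,0,0,0,8.8],[-3,0,-2,0,0,0,8.8],[0,0,0,0,0,0,8.8],[0,0,0,0,0,0,8.8]]'>/dev/null; python3 m.py
python3 - <<'E'
from h import *
d=get_image("wrist"); im=d["img"]
print(proj(d,[.5503,.008,.166]),proj(d,[.5503,.008,.132]))
u,v=map(int,proj(d,[.5503,.008,.15]))
c=cv2.resize(im[max(v-35,0):v+35,u-40:u+40],None,fx=8,fy=8,interpolation=cv2.INTER_CUBIC); print(u-40,v-35)
cv2.imwrite("pics/w3.png",np.clip(c.astype(float)*1.4,0,255).astype(np.uint8)[:,:,::-1])
import pickle; pickle.dump(d,open("w3.pkl","wb"))
E
```

```text
Mz 0.011 yaw -148.1 F [-0.8 -1.   0.1] tcp [0.5768 0.0255 0.2369] q7 91 op 0.0879 ff 0.0 clk 8.70
[283.30345894 177.11900487] [283.21585156 169.34247675]
243 138
```

View pics/w3.png

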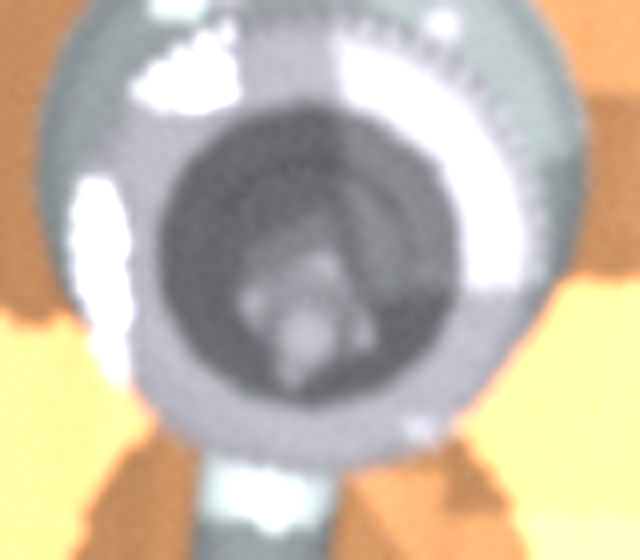

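The square shaft's shoulder corners are at crop pixels (245,300), (330,258), (370,340) and (290,388). I turn these into a world angle.

```bash
python3 - <<'E'
from h import *
import pickle
d=pickle.load(open("w3.pkl","rb"))
P=np.array([atz(d,243+x/8-.44,138+y/8-.44,.166) for x,y in [(245,300),(330,258),(370,340),(290,388)]])[:,:2]
print(P,P.mean(0))
for i in range(4):
    e=P[(i+1)%4]-P[i]; print(np.hypot(*e)*1000,np.degrees(np.arctan2(e[1],e[0]))%90)
for z in(.132,): print("ring",atz(d,243+311/8-.44,138+235/8-.44,z))
t,s=pickle.load(open("d.pkl","rb"))
h=atz(t,396.9-.4,245.3-.4,.034);k=atz(t,388,205.4,.057);print(h,k,np.degrees(np.arctan2(*(k-h)[1::-1])),np.linalg.norm((k-h)[:2]))
print(togo([.528,-.30,.237]))
E
```

```text
[[0.55298384 0.00073952]
 [0.54541401 0.00539219]
 [0.5500115  0.01270816]
 [0.5579303  0.0087536 ]] [0.55158491 0.00689837]
8.885366508503937 58.423763616956535
8.640623680895358 57.85401836277515
8.851329867971439 63.46295516345675
9.417688573805846 58.31624995067274
ring [0.54934251 0.00559571 0.132     ]
[ 0.52901827 -0.30013807  0.034     ] [ 0.62929307 -0.28915082  0.057     ] 6.253038715953965 0.10087495091350833
[ 21.12740049 -25.04383107  -0.15763092]
```

Shaft flats are at yaw about 59.5° mod 90 and the axis at about (0.5505, 0.0075). The hub is at (0.529, -0.300) with yaw 6°; the knob distance of 101 mm agrees with the given 102.5. On to the crank.

```bash

python3 -m inch '[[2.35,-2.8,0,0,0,0,8.8],[2.35,-2.8,0,0,0,0,8.8],[2.35,-2.8,0,0,0,0,8.8],[2.35,-2.8,0,0,0,0,8.8],[2.35,-2.8,0,0,0,0,8.8],[2.35,-2.8,0,0,0,0,8.8],[2.35,-2.8,0,0,0,0,8.8],[2.35,-2.8,0,0,0,0,8.8],[2.35,-2.7,0,0,0,0,8.8]]'>/dev/null
python3 -m inch '[[0,0,3,0,0,6.5,8.8],[0,0,3,0,0,6.5,8.8],[0,0,3,0,0,6.5,8.8],[0,0,3,0,0,6.5,8.8],[0,0,0,0,0,0,8.8],[0,0,0,0,0,0,8.8]]'>/dev/null;python3 m.py
python3 - <<'E'
from h import *
d=get_image("wrist"); im=d["img"]
print(proj(d,[.529,-.30,.034]),proj(d,[.63,-.289,.057]),togo([.529,-.3,.1]))
cv2.imwrite("pics/w4.png",im[:,:,::-1])
import pickle; pickle.dump(d,open("w4.pkl","wb"))
E
```

```text
Mz 0.015 yaw -173.9 F [ 0.1  0.  -0.5] tcp [ 0.5258 -0.2999  0.1136] q7 98 op 0.0878 ff 0.0 clk 10.00
[282.8898446  217.34320441] [283.19978016 341.09390964] [-0.14858429  0.01654714  1.54258509]
```

View pics/w4.png

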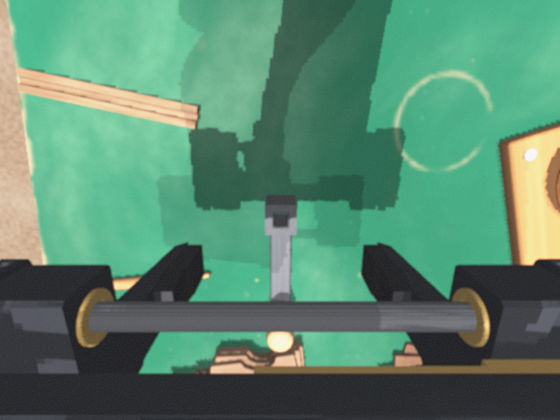

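The hub's hole is at (281.5,218) and the knob at (280.5,342), within 3 px of prediction and aligned with the tool.

```bash
python3 - <<'E'
from h import *
import pickle
d=pickle.load(open("w4.pkl","rb"))
h=atz(d,281.3,218,.034);k=atz(d,280.5,342,.057);print(h,k,np.degrees(np.arctan2(*(k-h)[1::-1])),np.linalg.norm((k-h)[:2]),togo([*h[:2],.0035]))
E
```

```text
[ 0.52969789 -0.3012283   0.034     ] [ 0.63114929 -0.29115389  0.057     ] 5.671042383419625 0.10195037568849515 [-0.22322092 -0.12160796 11.19234158]
```

```bash

python3 -m inch '[[-0.2,-0.12,3,0,0,0,8.8],[0,0,3,0,0,0,8.8],[0,0,2.5,0,0,0,8.8],[0,0,1.5,0,0,0,8.8],[0,0,0.7,0,0,0,8.8],[0,0,0,0,0,0,8.8],[0,0,0,0,0,0,5]]' 30>/dev/null;python3 m.py
python3 -m inch '[[0,0,0,0,0,0,2],[0,0,0,0,0,0,2],[0,0,0,0,0,0,2],[0,0,0,0,0,0,2],[0,0,0,0,0,0,2],[0,0,0,0,0,0,2]]' >/dev/null;python3 m.py
```

```text
clock: 10.63
tcp_pos: [0.5315, -0.302, 0.0102]
eef_rot: [-179.9, 0.1, -174.1]
contact_force: [-0.2, -0.3, -0.4]
opening: 0.0833
finger_force: 0.0
Mz -0.065 yaw -174.1 F [-0.2 -0.3 -0.4] tcp [ 0.5315 -0.302   0.0102] q7 94 op 0.0833 ff 0.0 clk 10.63
Mz -0.014 yaw -174.1 F [-0.1  0.7  0.2] tcp [ 0.5305 -0.3017  0.0089] q7 94 op 0.0434 ff 0.0 clk 11.13
```

```bash

python3 -m inch '[[0.05,0,0.35,0,0,0,3.5],[0,0,0,0,0,0,2],[0,0,0,0,0,0,2],[0,0,0,0,0,0,2],[0,0,0,0,0,0,2],[0,0,0,0,0,0,2],[0,0,0,0,0,0,2]]' >/dev/null;python3 m.py
python3 -m inch '[[0,0,0,0,0,0,2],[0,0,0,0,0,0,2]]' >/dev/null;python3 m.py
```

```text
Mz -0.035 yaw -174.1 F [-0.5  0.1 -2.1] tcp [ 0.5299 -0.3016  0.0051] q7 93 op 0.0258 ff 25.0 clk 11.72
Mz -0.060 yaw -174.1 F [ 0.8 -1.1 -2.2] tcp [ 0.5299 -0.3016  0.0052] q7 93 op 0.0256 ff 25.0 clk 11.88
```

```bash

python3 -m inch '[[0,0,-1,0,0,0,2],[0,0,-2,0,0,0,2],[0,0,-3,0,0,0,2],[0,0,-3.5,0,0,0,2],[0,0,-3.5,0,0,0,2],[0,0,-3.5,0,0,0,2],[0,0,-3,0,0,0,2],[0,0,-1.5,0,0,0,2]]' >/dev/null;python3 m.py
python3 -m inch '[[-0.3,2,0,0,0,0,2],[-0.6,3.5,0,0,0,0,2],[-0.6,3.8,0,0,0,0,2],[-0.6,3.8,0,0,0,0,2],[-0.6,3.8,0,0,0,0,2],[-0.6,3.8,0,0,0,0,2],[-0.6,3.5,0,0,0,0,2],[-0.6,3,0,0,0,0,2],[-0.4,2.3,0,0,0,0,2],[-0.2,1,0,0,0,0,2]]' >/dev/null;python3 m.py
python3 -m inch '[[0,0,0,0,0,4,2],[0,0,0,0,0,6,2],[0,0,0,0,0,6,2],[0,0,0,0,0,6,2],[0,0,0,0,0,6,2],[0,0,0,0,0,5,2],[0,0,0,0,0,3.4,2],[0,0,0,0,0,0,2],[0,0,0,0,0,0,2],[0,0,0,0,0,0,2]]' >/dev/null;python3 m.py
python3 - <<'E'
from h import *
print(togo([.5505,.0075,.186]))
d=get_image("wrist"); s=get_image("scene")
import pickle; pickle.dump((d,s),open("w5.pkl","wb"))
u,v=map(int,proj(s,[.55,.007,.18])); print(u,v); a=cv2.resize(s["img"][v-45:v+45,u-50:u+50],(500,450),interpolation=cv2.INTER_CUBIC)
cv2.imwrite("pics/w5.png",np.hstack([a,d["img"][:, 140:420][-450:] if 0 else cv2.resize(d["img"],(300,225)).repeat(2,0)])[:,:,::-1])
E
```

```text
Mz 0.008 yaw -174.1 F [-0.1  0.3 -1.8] tcp [ 0.5315 -0.302   0.2203] q7 101 op 0.0258 ff 25.0 clk 12.55
Mz -0.005 yaw -173.8 F [-0.3  1.  -1.5] tcp [0.5493 0.0121 0.2163] q7 70 op 0.0258 ff 25.0 clk 13.38
Mz 0.039 yaw 149.5 F [ 0.   0.9 -1.5] tcp [0.5493 0.0063 0.2154] q7 43 op 0.0259 ff 25.0 clk 14.22
[-0.04223087  0.16244185  2.93947067]
261 194
```

View pics/w5.png

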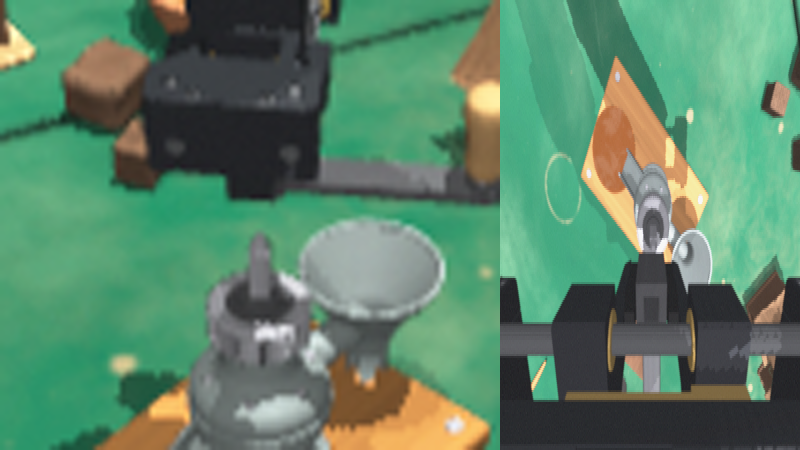

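The crank hangs level above the shaft, with its hub at (255,185) and the shaft tip at (262,240) in the left crop. I correct the 1.6 mm offset and lower in stages, watching the force.

```bash

python3 -m inch '[[-0.04,0.16,1.5,0,0,0,2],[0,0,1.2,0,0,0,2],[0,0,0.3,0,0,0,2],[0,0,0,0,0,0,2],[0,0,0,0,0,0,2]]' >/dev/null;python3 m.py
python3 -m inch '[[0,0,0.3,0,0,0,2],[0,0,0.3,0,0,0,2],[0,0,0.3,0,0,0,2],[0,0,0,0,0,0,2]]' >/dev/null;python3 m.py
python3 -m inch '[[0,0,0.2,0,0,0,2],[0,0,0.2,0,0,0,2],[0,0,0,0,0,0,2]]' >/dev/null;python3 m.py
python3 -m inch '[[0,0,0.2,0,0,0,2],[0,0,0.1,0,0,0,2],[0,0,0,0,0,0,2]]' >/dev/null;python3 m.py
```

```text
Mz -0.012 yaw 149.5 F [-0.5 -0.1 -1.5] tcp [0.5507 0.0081 0.1854] q7 42 op 0.0264 ff 25.0 clk 14.73
Mz -0.034 yaw 149.5 F [-0.7 -0.1 -2. ] tcp [0.5503 0.0081 0.1758] q7 42 op 0.0255 ff 25.0 clk 15.07
Mz 0.067 yaw 149.5 F [ 0.6  0.5 -1.3] tcp [0.5503 0.0082 0.1719] q7 42 op 0.0258 ff 25.0 clk 15.32
Mz -0.017 yaw 149.5 F [ 0.7 -0.4 -1.4] tcp [0.5504 0.0081 0.169 ] q7 41 op 0.0255 ff 25.0 clk 15.57
```

```bash

python3 -m inch '[[0,0,0.25,0,0,0,2],[0,0,0.25,0,0,0,2],[0,0,0,0,0,0,2]]' >/dev/null;python3 m.py
python3 -m inch '[[0,0,0.25,0,0,0,2],[0,0,0.25,0,0,0,2],[0,0,0.25,0,0,0,2],[0,0,0,0,0,0,2]]' >/dev/null;python3 m.py
python3 -m inch '[[0,0,0.25,0,0,0,2],[0,0,0.25,0,0,0,2],[0,0,0.2,0,0,0,2],[0,0,0,0,0,0,2]]' >/dev/null;python3 m.py
python3 -m inch '[[0,0,0.2,0,0,0,2],[0,0,0.15,0,0,0,2],[0,0,0,0,0,0,2]]' >/dev/null;python3 m.py
```

```text
Mz -0.007 yaw 149.5 F [-0.7 -0.5 -2.2] tcp [0.5502 0.0081 0.1637] q7 41 op 0.0258 ff 25.0 clk 15.82
Mz -0.021 yaw 149.5 F [-0.6 -0.2 -1.9] tcp [0.5502 0.0081 0.1561] q7 41 op 0.0256 ff 25.0 clk 16.15
Mz -0.037 yaw 149.5 F [ 1.  -1.5 -1.9] tcp [0.5503 0.0082 0.1492] q7 41 op 0.0256 ff 25.0 clk 16.48
Mz -0.012 yaw 149.5 F [ 0.2 -0.3 -1.6] tcp [0.5504 0.0081 0.1459] q7 41 op 0.0261 ff 25.0 clk 16.73
```

```bash

python3 -m inch '[[0,0,0.1,0,0,0,2],[0,0,0.1,0,0,0,2],[0,0,0,0,0,0,2]]' >/dev/null;python3 m.py
python3 -m inch '[[0,0,0.05,0,0,0,2],[0,0,0.05,0,0,0,2],[0,0,0,0,0,0,2]]' >/dev/null;python3 m.py
```

```text
Mz 0.021 yaw 149.5 F [ 0.1 -0.6 -2.5] tcp [0.5505 0.0081 0.144 ] q7 41 op 0.0262 ff 25.0 clk 16.98
Mz 0.048 yaw 149.5 F [-0.6 -0.3 -0.8] tcp [0.5505 0.0081 0.1432] q7 41 op 0.0263 ff 25.0 clk 17.23
```

Seat contact is starting. Open, rise clear and look.

```bash

python3 -m inch '[[0,0,0,0,0,0,2.8],[0,0,0,0,0,0,3.5],[0,0,0,0,0,0,5],[0,0,0,0,0,0,7],[0,0,0,0,0,0,7],[0,0,0,0,0,0,7],[0,0,0,0,0,0,7],[0,0,-1,0,0,0,7],[0,0,-3,0,0,0,7],[0,0,-3.5,0,0,0,7],[0,0,-3.5,0,0,0,7],[0,0,-1,0,0,0,7]]' >/dev/null;python3 m.py
python3 -m inch '[[0,0,0,0,0,0,7],[0,0,0,0,0,0,7]]' >/dev/null
python3 - <<'E'
from h import *
d=get_image("wrist"); s=get_image("scene")
u,v=map(int,proj(s,[.55,.007,.15])); a=cv2.resize(s["img"][v-40:v+50,u-50:u+50],(440,400),interpolation=cv2.INTER_CUBIC)
b=cv2.resize(d["img"][70:370,150:420],(360,400))
print(proj(s,[.5505,.0075,.138])-(u-50,v-40),proj(s,[.5505,.0075,.172])-(u-50,v-40))
cv2.imwrite("pics/w6.png",np.hstack([a,b])[:,:,::-1])
E
```

```text
Mz -0.051 yaw 149.5 F [ 0.5 -0.3 -0.2] tcp [0.5532 0.0086 0.2689] q7 44 op 0.0700 ff 0.0 clk 18.23
[50.69256442 44.22051701] [50.63469544 33.55713888]
```

View pics/w6.png

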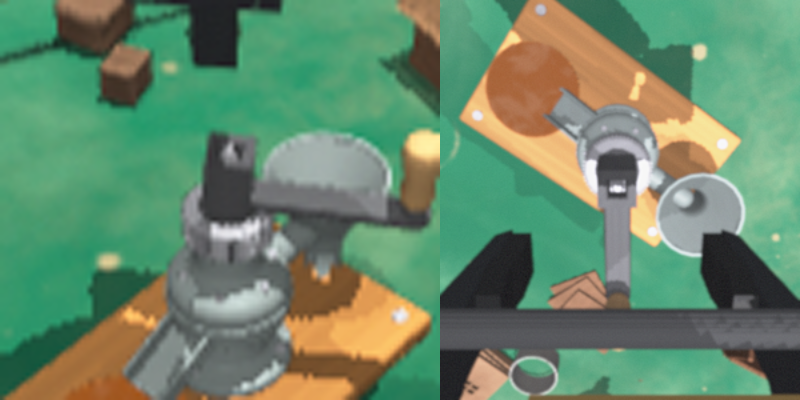

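The crank is seated low over the ring: its hub is at (228,175) in the left crop, the shaft tip just shows above the hub's top at (233,152), and it sags slightly toward the knob. The dish has not moved. Hand it in.

```bash
python3 -c "
from rig import *
print(sign_off())"
```

```text
the job is handed in; nothing more can be done
None
```

I set the ring three clicks open from where the burrs touch, fitted the crank down on the shaft and let go of it, and handed the job in; no verdict came back, but torque readings and final pictures look right.

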